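Click the drive-rack stop into its notch and clamp it

TASK

Secure the drives in the rack: push the sliding stop along its rail towards the three standing drives until you feel it drop into the notch in the rail, just short of the drives, and leave it seated there. Then press the clamp lever on top of the stop down flat with a fingertip. Only push and press, and leave the drives and everything else on the shelf where they stand.

Things in the scene. Friction and masses are not known exactly. Their poses are not given: they have to be found in the camera images.
- rack: drive rack fixed to the shelf: grey base slab 130 (x) x 370 (y) x 12 mm, origin at its underside's centre, z=0, turned up to 0.35 rad. Its +y is the way the stop slides, to the drives. Aluminium rail 22 mm wide, top at z=22 mm, along y on the centre line from y=-182 to +34 mm. Drives stand on the base beyond the rail; an end cheek, top at z=87 mm, closes the +y end.
- groove (a point): centre of the notch, a 10 mm wide V groove across the top of the rail, at rack x=0, y=-5 mm, z=22 mm. Small dark ribs on the base, 54 mm to either side, lie abreast of it. The stop is seated when its middle stands over the notch: the upright rib on each side of the stop then lines up with the ribs on the base.
- stop (a joint): slide of the stop along rack +y, m: 0 = far end, 0.135 = seated in the notch, 0.146 = end of travel, 9 mm short of the drives; starts at 0 to 0.06. Cannot be lifted. Sliding takes 2 to 5 N; a sprung ball under it rides on the rail and within 3 mm of the notch's centre pulls the stop in by itself (the push force dips), after which about 17 N push it out again.
- stop_back (a point): middle of the stop's flat back face (looks to rack -y), where it is pushed; 30 mm above the shelf, 25 mm behind the stop's middle; moves with it. The aluminium stop: block 64 (x) x 50 (y) mm, 14 to 45 mm above the shelf, with an upright plate 6 mm thick at its +y side, up to 74 mm above the shelf, from rack x=-35 to +45 mm.
- clamp (a joint): angle of the clamp lever above flat, rad; 0 = pressed down flat (end of travel), starts at 0.30 to 0.45. Stiff hinge along rack y: it stays where it is left and takes about 2 to 3 N at its pad.
- clamp_pad (a point): centre of the top of the black pad (26 x 22 x 6 mm) at the free end of the steel clamp lever, where a fingertip presses; moves with it. Hinge: rack +x 22 mm, -y 4 mm from the stop's middle, 50 mm above the shelf; the lever points to rack -x, pad centre 85 mm from the hinge. Flat, the pad overhangs the stop, 63 mm to rack -x of its middle, top 53 mm above the shelf.
- screwdriver: small steel screwdriver 160 mm long lying in front of the rack; bystander, origin at the underside of its middle.
- bumper: grey silicone bumper case, an open shallow tray 90 x 130 x 24 mm, behind the rack; bystander, origin at the centre of its underside.
- clear_box: empty clear drive box, open on top, 100 x 150 x 30 mm, behind the rack; bystander, origin at the centre of its underside.
- dock: brushed aluminium drive dock, block 110 x 130 x 55 mm, beyond the +y end of the rack; bystander, origin at the centre of its underside.
- drive0: the black drive nearest the stop: black plastic external drive, 114 mm (rack x) x 20 mm (rack y) x 80 mm tall, standing upright on the rack's base; origin at the centre of its underside. Not to be disturbed.
- drive1: the middle black drive: black plastic external drive, 114 mm (rack x) x 20 mm (rack y) x 80 mm tall, standing upright on the rack's base; origin at the centre of its underside. Not to be disturbed.
- drive2: the black drive farthest from the stop: black plastic external drive, 114 mm (rack x) x 20 mm (rack y) x 80 mm tall, standing upright on the rack's base; origin at the centre of its underside. Not to be disturbed.

How it is judged (in metres and radians):
On the way, in this order (a step that is already met when the one before it is completed fails the run):
1. the stop sits in the notch (value of joint stop between 0.132 and 0.138 m and velocity of joint stop between -0.01 and 0.01 m/s), for 0.2 s.
2. with the stop still in the notch, the clamp lever is pressed down flat (value of joint stop between 0.132 and 0.138 m and value of joint clamp below 0.06 rad), for 0.2 s.
At the end, for the whole second after the job is handed in: The stop rests in the notch (within 3 mm of its centre), the clamp lever is down flat (within 0.06 rad), and the drives, screwdriver, bumper case, clear box and dock are within 12 mm of where they stood, the drives upright (all of step 2 and velocity of joint stop between -0.005 and 0.005 m/s and distance of each of drive0, drive1, drive2, screwdriver, bumper, clear_box, dock from where it was at the start of the episode below 0.012 m and angle between each of drive0, drive1, drive2's own z axis and vertical below 0.15 rad); the robot touches nothing.
It fails at once if a bystander is moved more than 15 mm or lifted (distance of any of drive0, drive1, drive2, screwdriver, bumper, clear_box, dock from where it was at the start of the episode above 0.015 m).
It fails at once if a drive is tipped (angle between any of drive0, drive1, drive2's own z axis and vertical above 0.2 rad).
It fails at once if the stop is lifted off its rail (height (world z) of stop_back above 0.035 m).
It also fails if it takes over 45 s, if anything falls off the work surface, if the arm or the gripper's body presses on something with over 40 N, if the wrist force passes 120 N, or if a joint passes its speed limit or range.

ROBOT

A 7-joint arm with a two-finger parallel gripper is mounted at the origin on the work surface. World frame = base frame: x ahead of the robot, y to its left, z up, the work surface at z = 0. Lengths are in mm, angles in rad, forces in N, time in s.
With the tool pointing down it reaches from about 425 to 950 mm from the base axis. Payload 4.7 kg.
Tool frame: the origin (TCP) lies between the finger pads; the fingertips stand 14 mm ahead of it and the grasp point (between the pads) lies 5 mm behind it; y points along the fingers, z is the direction in which the jaws open and shut, and the axes are right-handed (so a half turn about y gives the same grasp; the last joint's range is limited). The gripper opens to 87 mm and grips with 3 to 60 N. Pads are 19 mm wide; open, the fingers measure 117 mm over their backs; the gripper's body (75 mm by 190 mm) begins 51 mm behind the grasp point.
Start: joints at [-1.228, 0.469, -0.049, 1.532, 0.024, 1.141, -0.082], TCP at [245.184, 628.914, 236.573] pointing down, gripper open.
Joint ranges: [-2.59, 2.59], [-0.33, 1.99], [-1.39, 1.29], [0.1, 2.45], [-1.04, 4.18], [0.21, 1.99], [-2.66, 2.66]. Speed limits (rad/s): [2.57, 2.57, 3.14, 3.14, 3.14, 3.14, 3.14].

INTERFACE

Orientations are given as a rotation vector (axis times angle).
In Python, from workcell import * gives the robot as it stands.
- The arm moves only by the tool carry_out, never from a script. Its argument "steps" is a list of rows, each a list of 5 numbers: the closure, from -1 (fully open) to 1 (shut), then the shift along the world's x, y, z in m, then the turn about the world's z in rad. A call has 1 to 12 rows; each row shifts and turns the commanded pose from where the row before left it; what a row does not reach is not made up. A row lasts 1/12 s, in which the tool goes at most 41.7 mm and 7.16 degrees, less where a joint would pass 70% of its speed; a pose out of reach is approached as far as the arm can. A call with a gripper value outside its range is refused whole. The fingers move at their own pace and stop on an object; "squeeze" is the grip in N (left out, the last holds). Time passes only in rows, so rows that do not move let the fingers close. It gives the time, the measured TCP pose, the force and the opening at its end, in the units of the state.
- read_state(): the state, without advancing time (a new reading comes with each control period).
- read_camera(name): name is "scene" or "side" or "wrist"; returns a dict with "color" (384x512x3 uint8, red, green, blue), "range_z" (384x512 float32, mm along the optical axis (not along the pixel's ray), 0 where there is no reading), "intrinsics" (3x3 intrinsics, pixels), "D" ([k1, k2, p1, p2, k3] as OpenCV has them; the pictures are not rectified), "cam_to_world" (4x4, takes a point from camera to world coordinates); the wrist camera has in their place "T_tool_cam" (4x4, takes a point from camera to tool coordinates, whose origin is the TCP and whose axes are the tool frame's). Camera axes: x right, y down, z forward; pixel columns grow to the right and rows downward; lengths in mm; the calibration is good to about 2 mm. A picture is of the moment at which its call begins: read the wrist's pose just before it.
- sign_off(): hands the job in, once; it reports no verdict.
The state is a dict: "time": time; "q": joint angles; "joint_velocities": joint speeds; "effort": joint torques, N m; "tool_pos": TCP position; "orientation": TCP orientation; "ft_force": force on the tool from outside, world axes, zero at the start; "wrist_torque": the same for the moment, N m; "gripper_width": finger opening in mm.
Only numpy, scipy, OpenCV 4.12 (cv2) and the standard library are available. Lean on these libraries where they do the work, as an engineer would, in place of code of your own. Each camera call takes 0.05 s, during which the arm holds its last target. There are 200 camera calls.

## Working session

There is one attempt and no reset: what is moved stays moved. The work goes in short steps, Python scripts to look and compute and a tool call to move; the robot and the scene stay as the last step left them, time stands still between calls to the robot, and variables do not carry over. Pictures are saved under pics/ and viewed, about 8 in all and at most 12, crops included, and the job is handed in when it is done.

Besides the shell and the picture viewer there is one more tool, called after "Call:" in YAML: its name, and indented under it one key for each argument. carry_out: Moves the arm, as the interface text tells. Its arguments: {"type":"object","properties":{"steps":{"type":"array","items":{"type":"array","items":{"type":"number"}}},"squeeze":{"type":"number"}},"required":["steps"]}

```bash
mkdir -p pics; cat > h.py <<'E'
from workcell import *
import numpy as np, cv2
def cloud(c):
    h,w=c["range_z"].shape
    u,v=np.meshgrid(np.arange(w),np.arange(h))
    p=np.stack([u,v],-1).reshape(-1,1,2).astype(np.float64)
    n=cv2.undistortPoints(p,np.array(c["intrinsics"],float),np.array(c["D"],float)).reshape(h,w,2)
    z=c["range_z"].astype(float)
    P=np.dstack([n*z[...,None],z,np.ones_like(z)])
    return (P@np.array(c["cam_to_world"]).T)[...,:3]
E
python3 - <<'E'
from h import *
s=read_state();print({k:np.round(v,3) for k,v in s.items()})
ims=[]
for n in("scene","side"):
    c=read_camera(n);np.save(n+".npy",c,allow_pickle=True)
    cv2.imwrite(f"pics/{n}.png",cv2.resize(c["color"][...,::-1],(768,576)))
    print(n,np.round(c["cam_to_world"],2))
E
```

```text
{'time': np.float64(0.0), 'q': array([-1.228,  0.469, -0.049,  1.534,  0.024,  1.141, -0.082]), 'joint_velocities': array([ 0.   , -0.   , -0.001, -0.001,  0.001, -0.002,  0.001]), 'effort': array([ 1.0000e-03, -5.0798e+01, -8.0000e-02, -2.3617e+01, -6.1000e-02,
        3.8000e-02,  0.0000e+00]), 'tool_pos': array([244.984, 628.358, 235.492]), 'orientation': array([-1.553,  0.292, -0.292]), 'ft_force': array([-0.4  ,  0.119, -0.324]), 'wrist_torque': array([ 0.008, -0.013, -0.023]), 'gripper_width': np.float64(86.939)}
scene [[-7.10000e-01  5.60000e-01 -4.30000e-01  1.01236e+03]
 [ 7.10000e-01  5.50000e-01 -4.50000e-01  5.46060e+02]
 [-2.00000e-02 -6.20000e-01 -7.80000e-01  8.32330e+02]
 [ 0.00000e+00  0.00000e+00  0.00000e+00  1.00000e+00]]
side [[ 8.7000e-01 -2.6000e-01  4.2000e-01  1.2992e+02]
 [-4.9000e-01 -5.1000e-01  7.1000e-01 -6.5171e+02]
 [ 2.0000e-02 -8.2000e-01 -5.7000e-01  7.0505e+02]
 [ 0.0000e+00  0.0000e+00  0.0000e+00  1.0000e+00]]
```

View pics/scene.png

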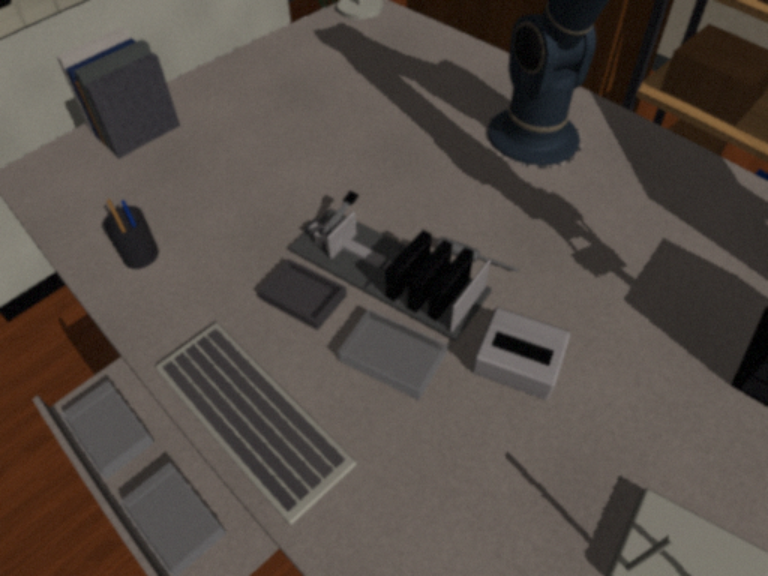

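View pics/side.png

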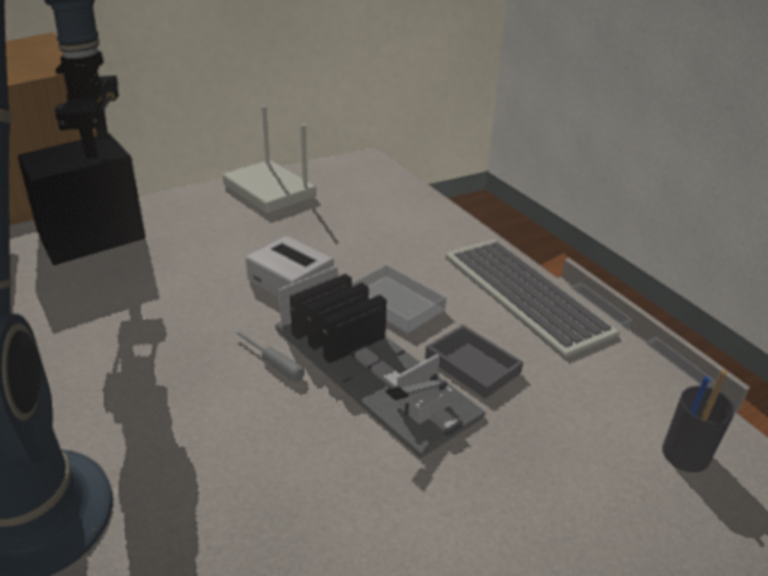

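Both views show the rack: the drives sit in the middle (scene 430,275), the stop at the robot's right end (335,230), the lever points to the robot, and the screwdriver is in front (475,255). I'll measure it from the range data.

```bash
cat >> h.py <<'E'
def rect(P):
    r=cv2.minAreaRect(P[:,:2].astype(np.float32)); return np.round(r[0],1),np.round(r[1],1),round(r[2],1)
E
python3 - <<'E'
from h import *
A=[]
for n in("scene","side"):
    c=np.load(n+".npy",allow_pickle=True).item();X=cloud(c);A.append((c,X))
    for u,v in ([(400,275),(445,262),(350,225),(467,300),(470,280),(350,196)] if n=="scene" else [(370,380),(350,320),(420,370),(398,392),(450,424),(340,300)]):
        print(n,u,v,np.round(X[int(v*2/3),int(u*2/3)],0))
    m=(X[...,0]>350)&(X[...,0]<800)&(X[...,1]>-300)&(X[...,1]<300)&(c["range_z"]>0)
    for lo,hi in((6,17),(17,30),(40,50),(65,80),(82,88),(88,100)):
        mm=(m&(X[...,2]>lo)&(X[...,2]<hi)).astype(np.uint8)
        k,l,st,_=cv2.connectedComponentsWithStats(mm)
        for i in range(1,k):
            if st[i,4]>25: print(n,lo,hi,st[i,4],*rect(X[l==i]),np.round(X[l==i].mean(0)))
E
```

```text
scene 400 275 [568. 114.  76.]
scene 445 262 [486. 143.  66.]
scene 350 225 [533. -49.  53.]
scene 467 300 [514. 220.  51.]
scene 470 280 [446. 175.   8.]
scene 350 196 [494. -89.  76.]
scene 6 17 63 [ 523.6 -134.5] [44.8 17.5] 10.5 [ 525. -134.   10.]
scene 6 17 2198 [534.3  46.6] [133.3 373.7] 10.6 [554.  48.  10.]
scene 6 17 73 [382.2 185.3] [18.4 86.3] 25.0 [386. 184.  12.]
scene 6 17 134 [659.7 -43.8] [ 62.4 132.3] 46.3 [665. -50.  11.]
scene 6 17 136 [706.5  10.2] [ 74.1 154.9] 48.0 [703.  13.  12.]
scene 6 17 174 [630.6 155.8] [ 75.1 164.1] 47.3 [631. 157.  12.]
scene 6 17 31 [631.4 256.1] [80.7  1.5] 15.3 [632. 256.  12.]
scene 6 17 117 [703.4 199.6] [ 12.2 148.8] 18.6 [704. 206.  12.]
scene 17 30 58 [ 566.9 -123. ] [30.4 25.9] 1.0 [ 566. -124.   20.]
scene 17 30 247 [551.6  -4.2] [76.6 88.9] 7.9 [547. -12.  21.]
scene 17 30 95 [408.  113.9] [22. 80.] 19.0 [408. 115.  22.]
scene 17 30 415 [682.3 -17.2] [ 92.7 131.2] 12.6 [682. -15.  22.]
scene 17 30 79 [511.4 187. ] [ 17.3 108.5] 89.5 [524. 187.  23.]
scene 17 30 44 [566.  110.3] [16.3 44.4] 74.9 [571. 109.  23.]
scene 17 30 
[... 2970 characters left out ...]
de 65 80 165 [515.  128.9] [112.6  21.6] 0.3 [507. 129.  74.]
side 65 80 218 [523.4  86.9] [115.7  17.9] 1.2 [519.  86.  73.]
side 65 80 142 [551.3 -49.5] [79.3  8.7] 10.6 [550. -51.  71.]
side 65 80 117 [508.4 -84.8] [56.7 20.4] 8.9 [507. -86.  74.]
side 82 88 101 [498.4 214.4] [118.2   8.8] 10.2 [496. 214.  86.]
side 82 88 87 [503.2 167. ] [113.3  17. ] 1.3 [500. 167.  85.]
side 82 88 95 [515.  130.2] [112.6  19.2] 1.4 [510. 129.  85.]
side 82 88 88 [523.6  86.7] [112.9  16.6] 0.9 [522.  87.  85.]
side 88 100 252 [504.  176.2] [115.6  23.9] 9.1 [501. 173.  92.]
side 88 100 260 [516.5 137.9] [113.3  23.3] 11.0 [514. 136.  92.]
side 88 100 287 [523.7  95. ] [113.3  23.3] 8.7 [521.  93.  92.]
```

```bash
cat >> h.py <<'E'
C=np.array([531.5,46.3]);YAW=0.185
ex=np.array([np.cos(YAW),np.sin(YAW)]);ey=np.array([-ex[1],ex[0]])
def r2w(x,y): return C+x*ex+y*ey
def w2r(p): d=np.asarray(p)[...,:2]-C; return np.stack([d@ex,d@ey],-1)
E
python3 - <<'E'
from h import *
from scipy.spatial.transform import Rotation as R
s=read_state();print(np.round(R.from_rotvec(s["orientation"]).as_matrix(),3))
print("start",r2w(0,-180),"contact",r2w(0,-154.5),"seated",r2w(0,-39.5),"pad",r2w(-63,-9))
for n in("scene","side"):
    c=np.load(n+".npy",allow_pickle=True).item();X=cloud(c);r=w2r(X);z=X[...,2]
    col=c["color"].max(-1)
    m=(r[...,0]>-90)&(r[...,0]<-25)&(abs(r[...,1]+120)<30)&(z>55)&(z<110)
    print(n,"lever",m.sum(),"dark",*[np.round(np.median(a[m&(col<45)],0),1) for a in(r,z)],(m&(col<45)).sum())
    m=(abs(r[...,0])<38)&(abs(r[...,1]+105)<25)&(z>68)&(z<80);print("plate",r[m].mean(0),r[m].min(0),r[m].max(0))
    m=(abs(r[...,0])<30)&(z>38)&(z<50)&(r[...,1]<-80);print("block",np.percentile(r[m],[3,97],0))
    m=(abs(r[...,0])<40)&(z>89)&(z<97);print("d0 near", np.percentile(r[m][:,1],2))
E
```

```text
[[ 0.932 -0.001  0.363]
 [-0.363 -0.002  0.932]
 [ 0.    -1.    -0.002]]
start [ 564.61037604 -130.62852511] contact [ 559.91973943 -105.56365072] seated [538.76588807   7.4740181 ] pad [471.23053501  25.86494213]
scene lever 107 dark [ -58.4 -122. ] 76.3 45
plate [   0.64284413 -100.19966972] [ -37.54406689 -128.70031243] [ 37.60969546 -92.69350021]
block [[  -26.51576397 -1274.09493777]
 [   28.96057965   -93.70677299]]
d0 near -1267.132397976512
side lever 181 dark [ -65.3 -125.4] 79.4 65
plate [  -4.97160359 -102.38178842] [ -37.80774409 -129.90838242] [ 37.87144767 -93.47352706]
block [[ -27.25180297 -144.5939305 ]
 [  26.14398725  -99.15233371]]
d0 near 39.92055635658637
```

Call:
carry_out:
  steps:
    - [1,0.0133,-0.0316,0,-0.0423]
    - [1,0.0133,-0.0316,0,-0.0423]
    - [1,0.0133,-0.0316,0,-0.0423]
    - [1,0.0133,-0.0316,0,-0.0423]
    - [1,0.0133,-0.0316,0,-0.0423]
    - [1,0.0133,-0.0316,0,-0.0423]
    - [1,0.0133,-0.0316,0,-0.0423]
    - [1,0.0133,-0.0316,0,-0.0423]
    - [1,0.0133,-0.0316,0,-0.0423]
    - [1,0.0133,-0.0316,0,-0.0423]
    - [1,0.0133,-0.0316,0,-0.0423]
    - [1,0.0133,-0.0316,0,-0.0423]

```text
time: 1.1
tool_pos: [404.9, 247.9, 236.4]
orientation: [-1.459, 0.688, -0.688]
ft_force: [1.7, 0.1, 0.2]
gripper_width: 15.1
```

Call:
carry_out:
  steps:
    - [1,0.0133,-0.0316,0,-0.0423]
    - [1,0.0133,-0.0316,0,-0.0423]
    - [1,0.0133,-0.0316,0,-0.0423]
    - [1,0.0133,-0.0316,0,-0.0423]
    - [1,0.0133,-0.0316,0,-0.0423]
    - [1,0.0133,-0.0316,0,-0.0423]
    - [1,0.0133,-0.0316,0,-0.0423]
    - [1,0.0133,-0.0316,0,-0.0423]
    - [1,0.0133,-0.0316,0,-0.0423]
    - [1,0.0133,-0.0316,0,-0.0423]
    - [1,0.0133,-0.0316,0,-0.0423]
    - [1,0.0133,-0.0316,0,-0.0423]

```text
time: 2.1
tool_pos: [564.5, -130.9, 236.2]
orientation: [-1.29, 1.075, -1.074]
ft_force: [0.5, 0.6, 0.5]
gripper_width: 0.2
```

Call:
carry_out:
  steps:
    - [1,0,0,0,0]
    - [1,0,0,0,0]
    - [1,0,0,0,0]

```text
time: 2.35
tool_pos: [563.9, -128.8, 235.9]
orientation: [-1.291, 1.074, -1.071]
ft_force: [-0.5, -0.1, 0.1]
gripper_width: 0.2
```

```bash
cat >> h.py <<'E'
from scipy.spatial.transform import Rotation as R
def wrist():
    s=read_state();c=read_camera("wrist")
    T=np.eye(4);T[:3,:3]=R.from_rotvec(s["orientation"]).as_matrix();T[:3,3]=s["tool_pos"]
    c["cam_to_world"]=T@np.array(c["T_tool_cam"]);return s,c
E
python3 - <<'E'
from h import *
s,c=wrist();X=cloud(c);r=w2r(X);z=X[...,2];ok=c["range_z"]>0
cv2.imwrite("pics/w1.png",c["color"][...,::-1])
print("tool rack",w2r(s["tool_pos"]))
m=ok&(abs(r[...,1]+120)<24)&(z>40)&(z<50)&(abs(r[...,0])<45)
if m.sum():print("block",np.percentile(r[m],[2,98],0),m.sum(),rect(X[m]))
m=ok&(z>8)&(z<16)&(abs(r[...,0])<90);print("base",np.percentile(r[m],[1,99],0),rect(X[m]))
E
```

```text
tool rack [  -0.33633803 -178.0877561 ]
block [[ -33.01402438 -143.32274554]
 [  28.7567549   -99.94350201]] 1738 (array([554. , -73.3]), array([69.1, 43.6]), 10.6)
base [[ -65.45883207 -182.43997461]
 [  79.80728758    6.67721946]] (array([558.6, -38.3]), array([157.8, 192.7]), 10.6)
```

View pics/w1.png

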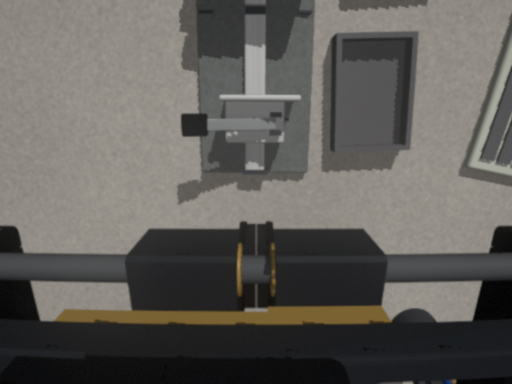

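The wrist view shows the stop block (255,130), the lever with its black pad (193,125), and the jaw axis square to the rail. It agrees with the earlier fit. Next I go down behind the stop.

Call:
carry_out:
  steps:
    - [1,0,0,-0.035,0]
    - [1,0,0,-0.035,0]
    - [1,0,0,-0.035,0]
    - [1,0,0,-0.035,0]
    - [1,0,0,-0.03,0]
    - [1,0,0,-0.02,0]
    - [1,0,0,-0.004,0]
    - [1,0,0,0,0]
    - [1,0,0,0,0]

```text
time: 3.15
tool_pos: [565.2, -128.8, 43.6]
orientation: [-1.29, 1.071, -1.072]
ft_force: [-0.3, 0.6, 0.5]
gripper_width: 0.6
```

Call:
carry_out:
  steps:
    - [1,-0.0018,0.0098,0,0]
    - [1,-0.0018,0.0098,0,0]
    - [1,-0.0009,0.0049,0,0]
    - [1,-0.0009,0.0049,0,0]
    - [1,0,0,0,0]

```text
time: 3.57
tool_pos: [559.6, -99.4, 43.6]
orientation: [-1.29, 1.07, -1.074]
ft_force: [0.8, -0.3, 1.0]
gripper_width: 1.1
```

Call:
carry_out:
  steps:
    - [1,-0.0009,0.0049,0,0]
    - [1,-0.0009,0.0049,0,0]
    - [1,-0.0009,0.0049,0,0]

```text
time: 3.82
tool_pos: [557.5, -88.3, 43.6]
orientation: [-1.29, 1.069, -1.079]
ft_force: [2.5, -7.6, 1.1]
gripper_width: 0.4
```

```bash
python3 - <<'E'
from h import *
s,c=wrist();print(w2r(s["tool_pos"]),s["ft_force"])
X=cloud(c);r=w2r(X);z=X[...,2];m=(c["range_z"]>0)&(z>68)&(z<79)&(abs(r[...,0])<33)&(r[...,1]<0)&(r[...,1]>-115);print(m.sum(),np.percentile(r[m][:,1],[5,50,95]))
cv2.imwrite("pics/w2.png",c["color"][...,::-1])
E
```

```text
[   0.83459405 -137.05938668] [ 2.46572922 -7.64047446  1.08835551]
3584 [-107.29110385  -79.41138854  -76.35566352]
```

View pics/w2.png

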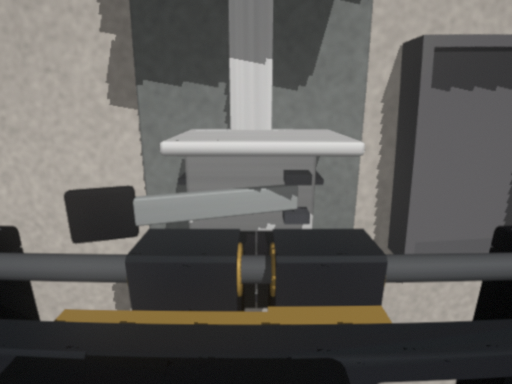

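```bash
cat >> h.py <<'E'
def plate(c):
    X=cloud(c);r=w2r(X);z=X[...,2]
    m=(c["range_z"]>0)&(z>66)&(z<80)&(r[...,0]>-20)&(r[...,0]<48)&(r[...,1]<34)&(r[...,1]>-118)&(c["color"].max(-1)>90)
    return np.round(np.percentile(r[m][:,1],[10,50,90]),1),m.sum()
E
python3 - <<'E'
from h import *
for n in("scene","side"):
    print(n,plate(np.load(n+".npy",allow_pickle=True).item()),plate(read_camera(n)))
E
```

```text
scene (array([-97.4, -95.5, -94. ]), np.int64(48)) (array([-79.8, -75.9, -74.2]), np.int64(54))Traceback (most recent call last):
  File "<stdin>", line 3, in <module>
  File "h.py", line 25, in plate
    return np.round(np.percentile(r[m][:,1],[10,50,90]),1),m.sum()
                    ~~~~~~~~~~~~~^^^^^^^^^^^^^^^^^^^^^^
    return _quantile_unchecked(
        a, q, axis, out, overwrite_input, method, keepdims, weights)
    return _ureduce(a,
                    func=_quantile_ureduce_func,
    ...<5 lines>...
                    overwrite_input=overwrite_input,
                    method=method)
    r = func(a, **kwargs)
    result = _quantile(arr,
                       quantiles=q,
    ...<2 lines>...
                       out=out,
                       weights=wgt)
    slices_having_nans = np.isnan(arr[-1, ...])
                                  ~~~^^^^^^^^^
IndexError: index -1 is out of bounds for axis 0 with size 0
```

Call:
carry_out:
  steps:
    - [1,-0.0009,0.0049,0,0]
    - [1,-0.0013,0.0069,0,0]
    - [1,-0.0013,0.0069,0,0]
    - [1,-0.0013,0.0069,0,0]
    - [1,-0.0013,0.0069,0,0]
    - [1,-0.0013,0.0069,0,0]
    - [1,-0.0013,0.0069,0,0]
    - [1,-0.0013,0.0069,0,0]
    - [1,-0.0013,0.0069,0,0]
    - [1,-0.0009,0.0049,0,0]
    - [1,-0.0005,0.0029,0,0]
    - [1,0,0,0,0]

```text
time: 4.97
tool_pos: [544.3, -17.6, 42.9]
orientation: [-1.29, 1.071, -1.074]
ft_force: [1.9, -2.0, 0.7]
gripper_width: 0.3
```

```bash
python3 - <<'E'
from h import *
s=read_state();print(w2r(s["tool_pos"]),s["ft_force"]);print(plate(read_camera("scene")))
E
```

```text
[  0.8168564  -65.17731786] [ 1.92042447 -2.02446863  0.7337429 ]
(array([-8.7, -5.7, -4.1]), np.int64(56))
```

Call:
carry_out:
  steps:
    - [1,-0.0004,0.002,0,0]
    - [1,-0.0004,0.002,0,0]
    - [1,-0.0004,0.002,0,0]
    - [1,-0.0004,0.002,0,0]
    - [1,-0.0004,0.002,0,0]
    - [1,-0.0004,0.002,0,0]
    - [1,-0.0004,0.002,0,0]
    - [1,-0.0004,0.002,0,0]

```text
time: 5.68
tool_pos: [541.6, -3.2, 42.9]
orientation: [-1.29, 1.07, -1.077]
ft_force: [3.8, -5.7, -0.8]
gripper_width: 0.3
```

Call:
carry_out:
  steps:
    - [1,-0.0002,0.001,0,0]
    - [1,-0.0002,0.001,0,0]

```text
time: 5.85
tool_pos: [541.2, -0.8, 42.9]
orientation: [-1.289, 1.071, -1.076]
ft_force: [3.2, -4.9, -0.1]
gripper_width: 0.5
```

Call:
carry_out:
  steps:
    - [1,-0.0002,0.001,0,0]

```text
time: 5.93
tool_pos: [541.0, 0.2, 42.9]
orientation: [-1.289, 1.071, -1.076]
ft_force: [3.1, -5.1, -0.5]
gripper_width: 0.1
```

Call:
carry_out:
  steps:
    - [1,-0.0002,0.001,0,0]

```text
time: 6.02
tool_pos: [540.8, 1.3, 42.9]
orientation: [-1.289, 1.071, -1.076]
ft_force: [4.0, -5.1, -0.2]
gripper_width: 0.4
```

Call:
carry_out:
  steps:
    - [1,-0.0002,0.001,0,0]

```text
time: 6.1
tool_pos: [540.5, 2.8, 42.9]
orientation: [-1.289, 1.071, -1.075]
ft_force: [4.1, -3.2, 0.9]
gripper_width: 0.4
```

Call:
carry_out:
  steps:
    - [1,-0.0001,0.0006,0,0]

```text
time: 6.18
tool_pos: [539.9, 4.2, 42.8]
orientation: [-1.289, 1.072, -1.074]
ft_force: [1.3, -2.1, 0.1]
gripper_width: 0.5
```

Call:
carry_out:
  steps:
    - [1,-0.0001,0.0006,0,0]

```text
time: 6.27
tool_pos: [538.6, 5.5, 42.4]
orientation: [-1.291, 1.074, -1.071]
ft_force: [0.1, 0.1, -0.4]
gripper_width: 0.3
```

```bash
python3 - <<'E'
from h import *
s=read_state();print(w2r(s["tool_pos"]),s["ft_force"]);print(plate(read_camera("scene")))
E
```

```text
[ -0.4891834  -41.36956571] [ 0.1122319   0.10489481 -0.39181236]
(array([15. , 17.4, 19.1]), np.int64(37))
```

The force dipped from 5 N to 0, so the stop has dropped in. I'll back off and check its ribs against the ribs on the base.

Call:
carry_out:
  steps:
    - [1,0.0018,-0.0098,0,0]
    - [1,0.0027,-0.0147,0,0]
    - [1,0.0027,-0.0147,0.01,0]
    - [1,0,0,0.035,0]
    - [1,0,0,0.035,0]
    - [1,0,0,0.035,0]
    - [1,0,0,0.03,0]
    - [1,0,0,0,0]
    - [1,0,0,0,0]
    - [1,0,0,0,0]

```text
time: 7.15
tool_pos: [545.5, -34.9, 187.3]
orientation: [-1.291, 1.074, -1.072]
ft_force: [0.9, -0.1, -0.8]
gripper_width: 0.3
```

```bash
python3 - <<'E'
from h import *
s,c=wrist();np.save("w3.npy",c,allow_pickle=True);print(s["tool_pos"],w2r(s["tool_pos"]))
X=cloud(c);r=w2r(X);z=X[...,2]
print("wrist",plate(c),"scene",plate(read_camera("scene")))
dk=(c["color"].max(-1)<60)&(z>60)&(z<110)&(r[...,0]<-35)&(r[...,0]>-90)&(abs(r[...,1]+9)<30)
print("pad",np.median(X[dk],0),np.median(r[dk],0),dk.sum())
cv2.imwrite("pics/w3.png",cv2.resize(c["color"][0:256,100:430,::-1],None,fx=2.3,fy=2.3,interpolation=cv2.INTER_CUBIC))
E
```

```text
[545.49208375 -34.86303771 187.32887154] [ -1.1763331  -82.35188728]
wrist (array([14.9, 17.2, 19.5]), np.int64(584)) scene (array([15.4, 17.6, 19.7]), np.int64(36))
pad [474.44280388  27.427149    79.93909395] [-59.65868713  -8.13845876] 818
```

View pics/w3.png

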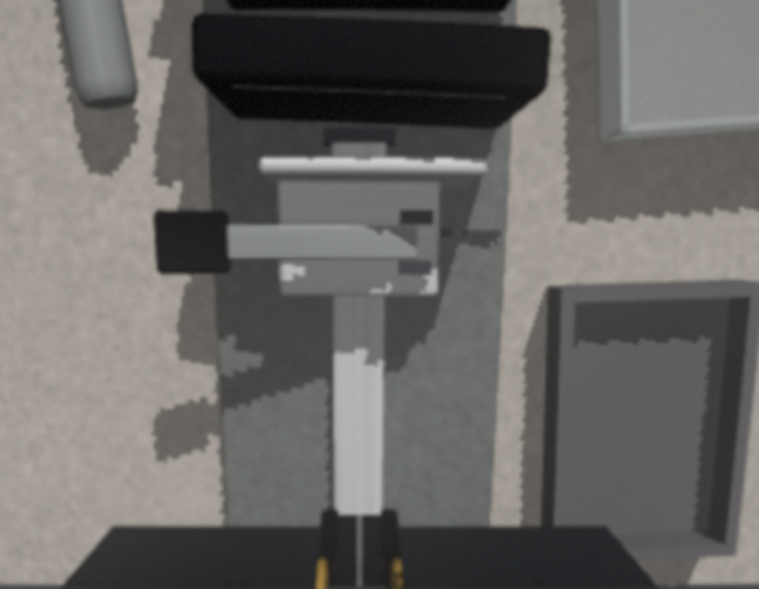

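The stop's rib (447,233) is in line with the base rib (485,237). The plate centre measures 17.2 mm, and 17 would be exact, so the stop is seated. Now I go to the pad.

Call:
carry_out:
  steps:
    - [1,-0.024,0.02,0,0]
    - [1,-0.024,0.02,0,0]
    - [1,-0.0253,0.021,0,0]
    - [1,0,0,-0.03,0]
    - [1,0,0,-0.03,0]
    - [1,0,0,-0.015,0]
    - [1,0,0,0,0]

```text
time: 7.83
tool_pos: [469.4, 26.3, 108.8]
orientation: [-1.299, 1.078, -1.069]
ft_force: [0.0, -0.2, -0.3]
gripper_width: 0.6
```

Call:
carry_out:
  steps:
    - [1,0,0,-0.006,0]
    - [1,0,0,-0.006,0]
    - [1,0,0,-0.006,0]
    - [1,0,0,-0.004,0]

```text
time: 8.17
tool_pos: [473.2, 26.3, 90.5]
orientation: [-1.29, 1.073, -1.073]
ft_force: [-1.8, -0.8, 3.1]
gripper_width: 0.1
```

Contact is at 3.1 N, as expected. I'll keep pressing, and stop when the force rises near TCP z 67.

Call:
carry_out:
  steps:
    - [1,0,0,-0.005,0]
    - [1,0,0,-0.005,0]
    - [1,0,0,-0.005,0]
    - [1,0,0,-0.004,0]

```text
time: 8.5
tool_pos: [472.8, 26.4, 71.1]
orientation: [-1.291, 1.073, -1.072]
ft_force: [-2.4, 0.1, 1.7]
gripper_width: 0.2
```

Call:
carry_out:
  steps:
    - [1,0,0,-0.003,0]
    - [1,0,0,0,0]

```text
time: 8.67
tool_pos: [473.0, 26.5, 68.0]
orientation: [-1.291, 1.073, -1.073]
ft_force: [0.6, -0.5, -0.6]
gripper_width: 0.1
```

Call:
carry_out:
  steps:
    - [1,0,0,-0.001,0]
    - [1,0,0,0,0]

```text
time: 8.83
tool_pos: [473.4, 26.6, 67.6]
orientation: [-1.29, 1.072, -1.073]
ft_force: [0.1, -0.3, -0.1]
gripper_width: 0.2
```

Call:
carry_out:
  steps:
    - [1,0,0,-0.002,0]
    - [1,0,0,0,0]

```text
time: 9.0
tool_pos: [473.6, 26.5, 66.8]
orientation: [-1.289, 1.073, -1.072]
ft_force: [-3.7, 0.3, 13.5]
gripper_width: 0.4
```

Call:
carry_out:
  steps:
    - [1,0,0,-0.001,0]
    - [1,0,0,0,0]
    - [1,0,0,0,0]

```text
time: 9.25
tool_pos: [473.5, 26.5, 66.5]
orientation: [-1.289, 1.073, -1.072]
ft_force: [-5.8, 0.2, 19.0]
gripper_width: 0.3
```

The force rose sharply at TCP z 66.5 (fingertip at 52.5 mm), which is the end of travel. I'll lift clear and check.

Call:
carry_out:
  steps:
    - [1,0,0,0.01,0]
    - [1,0,0,0.03,0]
    - [1,0,0,0.035,0]
    - [1,0,0,0.035,0]
    - [1,0.024,-0.02,0.02,0]
    - [1,0.024,-0.02,0,0]
    - [1,0.0253,-0.021,0,0]
    - [1,0,0,0,0]
    - [1,0,0,0,0]
    - [1,0,0,0,0]

```text
time: 10.08
tool_pos: [545.7, -34.1, 194.1]
orientation: [-1.291, 1.074, -1.072]
ft_force: [-0.6, -0.1, -0.9]
gripper_width: 0.2
```

```bash
python3 - <<'E'
from h import *
s,c=wrist();print(s["tool_pos"],s["ft_force"])
X=cloud(c);r=w2r(X);z=X[...,2]
sc=read_camera("scene");print("wrist",plate(c),"scene",plate(sc))
dk=(c["color"].max(-1)<60)&(z>40)&(z<110)&(r[...,0]<-50)&(r[...,0]>-90)&(abs(r[...,1]+9)<30)
print("pad",np.median(r[dk],0),np.median(z[dk]),dk.sum())
s0=np.load("scene.npy",allow_pickle=True).item()
for c in(s0,sc):
    X=cloud(c);r=w2r(X);z=X[...,2]
    for a,b in((35,70),(75,110),(112,150)):
        m=(abs(r[...,0])<70)&(r[...,1]>a)&(r[...,1]<b)&(z>88)&(z<97);print(np.round(r[m].mean(0),1),end=" ")
    for lo,hi,q in((17,30,(650,720,-90,60)),(17,40,(600,720,100,270)),(6,30,(360,440,60,240))):
        m=(z>lo)&(z<hi)&(X[...,0]>q[0])&(X[...,0]<q[1])&(X[...,1]>q[2])&(X[...,1]<q[3]);print(np.round(X[m].mean(0)[:2],1),end=" ")
    print()
c=np.array(read_camera("wrist")["color"])
cv2.imwrite("pics/w4.png",cv2.resize(c[0:256,100:430,::-1],None,fx=2.3,fy=2.3))
E
```

```text
[545.65021905 -34.11632975 194.1128232 ] [-0.64267437 -0.05523953 -0.8555722 ]
wrist (array([15.5, 17.8, 19.5]), np.int64(512)) scene (array([15.1, 18. , 19.6]), np.int64(33))
pad [-63.68628708  -7.56734243] 54.458340346975035 632
[10.  50.6] [ 9.5 94.3] [  3.2 133.2] [687.6 -11.8] [661.2 185.6] [401.1 143.6] 
[ 9.1 50.6] [ 8.4 94.5] [  3.2 133.3] [687.1 -13. ] [660.8 187.4] [401.4 143.5]
```

View pics/w4.png

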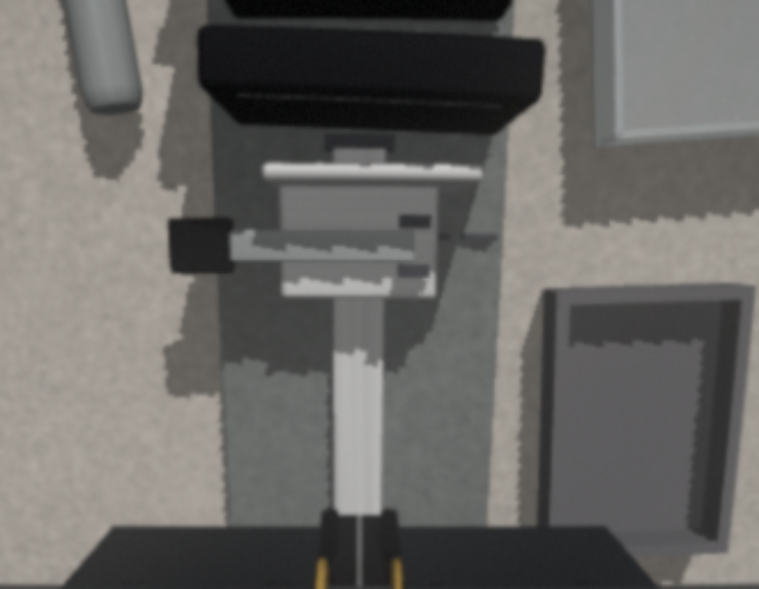

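The lever is flat (pad at 201,246; top at 54 mm), the ribs are still in line (445,236 and 480,239), and nothing else has moved. I'm handing in.

```bash
python3 -c "
from workcell import *
print(sign_off())"
```

```text
the job is handed in; nothing more can be done
None
```

I pushed the stop into its notch, pressed the clamp lever down flat, and handed the job in after about 10 s of robot time. The hand-in gave no verdict.

- **Stop:** The push force fell from about 5 N to 0 as it dropped into the notch. On the last check the plate centre was 17.8–18.0 mm along the rack, against 17 for exact seating. That is within the 3 mm allowance and the camera error, and the ribs on the stop and base line up.
- **Clamp lever:** The force rose to 19 N at a fingertip height of 52.5 mm, which is the end of travel. The pad top then measured 54.5 mm, against 53 mm for flat. That 1.5 mm is about 0.02 rad, and the limit is 0.06.
- **Drives and other items:** Before and after, the three drives, screwdriver, bumper and clear box agreed within 2 mm, which is camera noise. I did not re-measure the dock; the arm stayed at least 200 mm above the shelf near it. The arm ended clear of everything.
- **Checks that failed or disagreed:** One force reading during the approach showed no contact where I expected it. One side-camera plate measurement found no points, so I used the scene and wrist cameras instead.

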